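Centre the crucible on its stand and run the furnace car home

ROBOT

A 7-joint arm with a two-finger parallel gripper is mounted at the origin on a cart in front of the work surface, level with it; the furniture and walls round the work are solid. World frame = base frame: x ahead of the robot, y to its left, z up, the work surface at z = 0. Lengths are in m, angles in rad, forces in N, time in s.
With the tool pointing down it reaches from about 0.4 to 0.875 m from the base axis. Payload 19.3 kg.
Tool frame: the origin (TCP) lies at the very end of the fingers, on their centre line; the grasp point (between the pads) lies 19 mm behind it; z points along the fingers, y is the direction in which the jaws open and shut (so a half turn about z gives the same grasp; the last joint's range is limited). The gripper opens to 85 mm and grips with 20 to 120 N. Pads are 22 mm wide; open, the fingers measure 114 mm over their backs; the gripper's body (76 mm by 85 mm) begins 54 mm behind the grasp point. The pads swing forward as they close: fully open they stand 13 mm farther back than shut.
Start: joints at [1.233, 0.521, -0.036, 1.599, 0.021, 1.021, -0.113], TCP at [0.165, -0.603, 0.231] pointing down, gripper open.
Joint ranges: [-2.91, 2.91], [-0.3, 2.13], [-1.5, 1.42], [0.17, 2.43], [-1.26, 4.41], [0.16, 1.93], [-2.52, 2.52]. Speed limits (rad/s): [1.89, 1.89, 2.39, 2.39, 3.01, 3.01, 3.01].

INTERFACE

Orientations are given as a 3x3 rotation matrix whose columns are the frame's x, y, z axes.
In Python, from bench import robot gives the robot as it stands. The module is installed in compiled form; this text tells all that it offers.
- The arm moves only by the shell command python3 -m crank 'ROWS' [OPENING] [FORCE]. ROWS is JSON, a list of rows, each an object with "dp": the shift along the tool's x, y, z in m, a list of three; "turn": the turn, a rotation vector about the tool's x, y, z in degrees, a list of three. A call has 1 to 20 rows; each row shifts and turns the commanded pose from where the row before left it, along the tool's axes as they then stand; what a row does not reach is not made up. A row lasts 1/10 s, in which the tool goes at most 50 mm and 8.59 degrees, less where a joint would pass 70% of its speed; a pose out of reach is approached as far as the arm can. A call with a gripper value outside its range is refused whole. OPENING is the finger opening in m, from 0 to 0.0854, set as the call begins (- or left out, the last holds). The fingers move at their own pace and stop on an object; FORCE is the grip in N (left out, the last holds). Time passes only in rows, so rows that do not move let the fingers close. It gives the time, the measured TCP pose, the force and the opening at its end, in the units of the state.
- robot.get_state(): the state, without advancing time (a new reading comes with each control period).
- robot.camera(name): name is "scene" or "top" or "wrist"; returns a dict with "frame" (384x512x3 uint8, blue, green, red), "depth" (384x512 float32, m along the optical axis (not along the pixel's ray), 0 where there is no reading), "fx", "fy", "cx", "cy" (pixels), "distortion" ([k1, k2, p1, p2, k3] as OpenCV has them; the pictures are not rectified), "R" (3x3) and "t" (3): a world point X has camera coordinates R X + t. Camera axes: x right, y down, z forward; pixel columns grow to the right and rows downward; lengths in m; the calibration is good to about 2 mm. A picture is of the moment at which its call begins.
- robot.job_done(): hands the job in, once; it reports no verdict.
The state is a dict: "clock": time; "q": joint angles; "joint_velocities": joint speeds; "joint_torque": joint torques, N m; "tcp_pos": TCP position; "tcp_rot": TCP orientation; "ft_force": force on the tool from outside, world axes, zero at the start; "moment": the same for the moment, N m; "grip_width": finger opening in m.
Only numpy, scipy, OpenCV 4.12 (cv2) and the standard library are available. Lean on these libraries where they do the work, as an engineer would, in place of code of your own. Each camera call takes 0.05 s, during which the arm holds its last target.

TASK

A small crucible has been set down off-centre on the round stand of the furnace car, too near the heating rods for the chamber. With light taps of the fingertips, nudge it until it stands centred on the stand, with an even rim of the stand's top showing all round it, and take the fingers away; then push the car by the knob or plate of its door, gently and all the way into the furnace until the door closes the mouth, so that the crucible stays centred, and let go. Do not grip, lift or tip the crucible, and leave the tools lying around where they are.

Things in the scene. Friction and masses are not known exactly. Their poses are not given: they have to be found in the camera images.
- crucible: Loose pale grey glazed crucible, empty, 42 mm tall, flaring from a flat round foot 36 mm across to a rim 50 mm across, 50 to 100 g, standing on the stand. It is wobbly: pushed high, at its rim, it may rock instead of sliding (an upright finger meets the rim first); tapped low on its side with tilted fingers it slides without rocking and stays where the finger leaves it. The wall leans outward about 10 degrees. Origin: centre of the underside of its foot, z up.
- stand_top (a point): Centre of the flat top of the round terracotta-coloured stand, which is 46 mm across at the top and 54 mm at its base flange, 26 mm tall, 250 g, with a fine dark ring 38 mm across marked round its centre; the top is 58 mm above the bench. The stand sits loosely in a socket in the white hearth of the car (about 1 mm of play) and rides with it. Round the stand the hearth is 20 mm lower than its top.
- car (a joint): Furnace car on its track: 0 = fully out, 0.210 m = home, with the door plate closing the mouth; it runs along the furnace's x axis, needs about 2 N to move, and stays where it is left. It meets a hard stop at home: ease up over the last centimetre.
- knob_face (a point): Centre of the outer face of the black round push knob (44 mm across) on the car's door plate, 75 mm above the bench. The outward face looks along the furnace's -x; the knob moves along +x as the car goes in. Door plate: 104 mm wide, top 116 mm above the bench, its outer side 23 mm behind the knob face; the plug on its inner side ends 90 mm before the centre of the stand's socket.
- furnace: Small grey bench furnace with its track, fixed to the bench, position and heading vary. Origin: on the bench below the middle of the chamber's mouth; its x axis is level and points into the chamber, z up. The case is 140 mm wide, 165 mm deep (from x = 0), 124 mm high with a vent cap to 136 mm; the chamber is 80 mm wide and 106 mm high. With the car fully out the stand is 105 mm before the mouth; the track reaches to x = -235 mm.
- tongs: Bystander: old pliers with wrapped handles, 55 x 175 x 15 mm, lying on the bench. Origin: centre of its underside.
- open_wrench_2: Bystander: open-ended wrench, 34 x 168 x 8 mm. Origin: centre of its underside.
- hex_key_6: Bystander: hex key, 36 x 94 x 7 mm. Origin: centre of its underside.
- nozzle: Bystander: brass burner nozzle standing upright, 18 x 15 x 40 mm. Origin: centre of its underside.
There are look-alikes about, which are no part of the job. Several things have the shape of the crucible; the one meant has the colours described above.

How it is judged:
On the way, in this order (a step that is already met when the one before it is completed fails the run):
1. the crucible stands centred on the stand, upright, still and untouched, with the car still out (horizontal distance between crucible and stand_top below 0.0035 m and angle between crucible's own z axis and vertical below 0.06 rad and linear speed of crucible below 0.01 m/s and contact force between each of the arm, the fingers and crucible below 0.02 N and value of joint car below 0.06 m), for 0.3 s.
2. the car is home (value of joint car above 0.206 m), for 0.2 s.
At the end, for the whole second after the job is handed in: The car is home (within 4 mm of its stop) and the crucible stands upright and still on the stand, its axis within 3.5 mm of the stand's, both before the car is run in and at the end (value of joint car above 0.206 m and horizontal distance between crucible and stand_top below 0.0035 m and angle between crucible's own z axis and vertical below 0.06 rad and linear speed of crucible below 0.01 m/s and z of crucible in the frame of stand_top between -0.003 and 0.003 m); the robot touches nothing.
It fails at once if the crucible is tipped by more than about 17 degrees (angle between crucible's own z axis and vertical above 0.3 rad).
It fails at once if the crucible is lifted from the stand by 8 mm or more, or falls off it (z of crucible in the frame of stand_top above 0.008 m or z of crucible in the frame of stand_top below -0.008 m).
It fails at once if the crucible is gripped or struck with more than 4 N (contact force between the fingers and crucible above 4 N).
It fails at once if the stand is lifted or tipped out of its socket (angle between stand_top's own z axis and vertical above 0.12 rad).
It fails at once if the pliers, the wrench, the hex key or the nozzle is pushed more than 15 mm (distance of any of tongs, open_wrench_2, hex_key_6, nozzle from where it was at the start of the episode above 0.015 m).
It also fails if it takes over 61 s, if anything falls off the work surface, if the arm or the gripper's body presses on something with over 40 N, if the wrist force passes 120 N, or if a joint passes its speed limit or range.

## Working session

There is one attempt and no reset: what is moved stays moved. The work goes in short steps, Python scripts to look and compute and a shell command to move; the robot and the scene stay as the last step left them, time stands still between calls to the robot, and variables do not carry over. Pictures are saved under pics/ and viewed, and the job is handed in when it is done.

```bash
mkdir -p pics; python3 - <<'E'
from bench import robot
import cv2,numpy as np
s=robot.get_state()
print(s['clock'],s['tcp_pos'],np.round(s['tcp_rot'],3),s['grip_width'])
for n in ['scene','top','wrist']:
    c=robot.camera(n); cv2.imwrite(f'pics/{n}0.png',c['frame']); np.savez(f'{n}0.npz',**c)
    print(n,c['fx'],c['cx'],c['cy'],c['distortion'],np.round(-c['R'].T@c['t'],3),np.round(c['R'],3))
E
```

```text
0.0 [ 0.16526945 -0.60240862  0.23072617] [[ 0.964  0.265 -0.   ]
 [ 0.265 -0.964  0.001]
 [-0.    -0.001 -1.   ]] 0.0855602947840503
scene 458.6629921209533 252.76844026054522 194.5213833375071 [-0.07802808  0.          0.          0.          0.        ] [0.11  0.473 0.693] [[-0.748 -0.664 -0.015]
 [-0.448  0.522 -0.726]
 [ 0.49  -0.536 -0.688]]
top 462.13693830266686 254.39689745391775 191.00120487147564 [-0.16921514  0.          0.          0.          0.        ] [0.466 0.002 1.043] [[ 0.025 -1.     0.009]
 [-0.995 -0.025 -0.1  ]
 [ 0.101 -0.006 -0.995]]
wrist 309.0037596099137 262.62754363449096 191.16780824348942 [0.01934861 0.         0.         0.         0.        ] [ 0.234 -0.583  0.374] [[ 0.265 -0.964 -0.   ]
 [-0.926 -0.255  0.279]
 [-0.269 -0.074 -0.96 ]]
```

View pics/scene0.png

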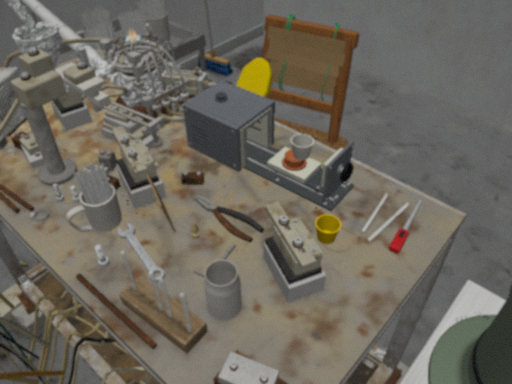

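View pics/top0.png

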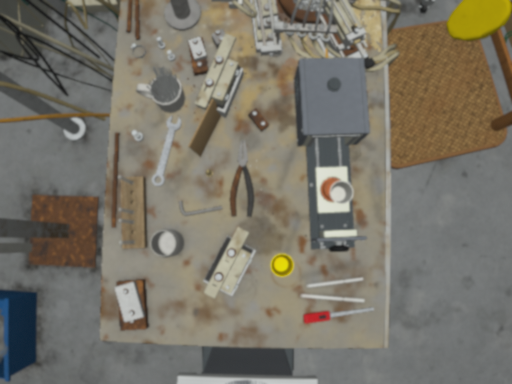

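View pics/wrist0.png

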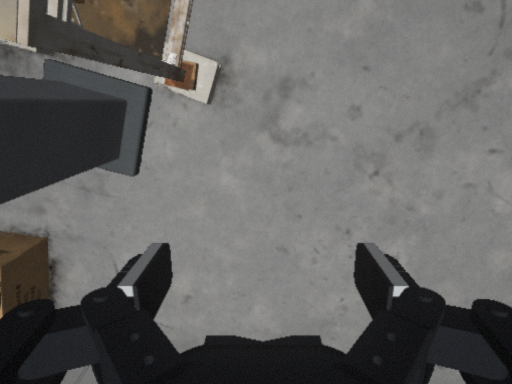

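The scene shows the furnace at about (230,125) with the car out toward the robot and the crucible at (300,148) on the stand. In the top view the crucible is at (340,190), the knob near (338,246), and the case runs from (297,57) to (368,140). Next I measure them.

```bash
cat > h.py <<'E'
import cv2,numpy as np
def cloud(c):
    K=np.array([[c['fx'],0,c['cx']],[0,c['fy'],c['cy']],[0,0,1]]); 
    h,w=c['depth'].shape
    u,v=np.meshgrid(np.arange(w),np.arange(h))
    p=cv2.undistortPoints(np.stack([u,v],-1).reshape(-1,1,2).astype(float),K,np.array(c['distortion'],float)).reshape(h,w,2)
    d=c['depth'].astype(float)
    X=np.dstack([p[...,0]*d,p[...,1]*d,d])
    return (X-np.array(c['t']))@np.array(c['R']), d>0
def pix(c,uv,z):
    """pixel -> world point at plane z"""
    K=np.array([[c['fx'],0,c['cx']],[0,c['fy'],c['cy']],[0,0,1]])
    p=cv2.undistortPoints(np.array(uv,float).reshape(-1,1,2),K,np.array(c['distortion'],float)).reshape(-1,2)
    R=np.array(c['R']);C=-R.T@np.array(c['t'])
    r=np.c_[p,np.ones(len(p))]@R
    return C+r*((z-C[2])/r[:,2])[:,None]
def proj(c,X):
    K=np.array([[c['fx'],0,c['cx']],[0,c['fy'],c['cy']],[0,0,1]])
    return cv2.projectPoints(np.array(X,float).reshape(-1,3),cv2.Rodrigues(np.array(c['R']))[0],np.array(c['t'],float),K,np.array(c['distortion'],float))[0].reshape(-1,2)
E
python3 - <<'E'
from h import *
for n in ['top','scene']:
    c=np.load(f'{n}0.npz'); P,ok=cloud(c)
    x,y,z=P[...,0],P[...,1],P[...,2]
    m=ok&(z>.116)&(z<.129)&(x>.5)&(y<-.05)&(y>-.32)&(x<.9)
    pts=P[m][:,:2]
    lab=cv2.connectedComponentsWithStats(m.astype(np.uint8))
    i=1+np.argmax(lab[2][1:,4]); pts=P[lab[1]==i][:,:2]
    print(n,'case',len(pts),cv2.minAreaRect(pts.astype(np.float32)),np.median(z[lab[1]==i]))
    m=ok&(z>.085)&(z<.112)&(x>.4)&(x<.6)&(y<-.05)&(y>-.32)
    l=cv2.connectedComponentsWithStats(m.astype(np.uint8))
    for j in range(1,l[0]):
        if l[2][j,4]>10:
            q=P[l[1]==j]; print(' hi',len(q),q.mean(0),q.min(0),q.max(0),l[3][j])
f=np.load('top0.npz')['frame'][130:260,290:380]
cv2.imwrite('pics/topz.png',cv2.resize(f,None,fx=4.5,fy=4.5,interpolation=cv2.INTER_CUBIC))
f=np.load('scene0.npz')['frame'][120:210,240:370]
cv2.imwrite('pics/scz.png',cv2.resize(f,None,fx=6,fy=6,interpolation=cv2.INTER_CUBIC))
E
```

```text
top case 4989 ((0.7625330090522766, -0.16369986534118652), (0.17023617029190063, 0.14182287454605103), 3.724240779876709) 0.12397771047231189
 hi 168 [ 0.56603421 -0.18814359  0.09652041] [ 0.54052184 -0.20647484  0.08559406] [ 0.58665456 -0.15962727  0.10321433] [343.19047619 191.01190476]
 hi 259 [ 0.47864126 -0.1804256   0.1016347 ] [ 0.47009377 -0.21970306  0.08845964] [ 0.48766777 -0.14733527  0.11158999] [339.63320463 233.0965251 ]
 hi 106 [ 0.44742079 -0.18170164  0.09215966] [ 0.44146669 -0.20154729  0.08518647] [ 0.4542318  -0.16316208  0.10056911] [339.18867925 248.29245283]
scene case 2455 ((0.7630284428596497, -0.16339311003684998), (0.16678649187088013, 0.14463314414024353), 4.450254917144775) 0.12432542647218832
 hi 266 [ 0.56589675 -0.18578962  0.09383145] [ 0.54105739 -0.21109949  0.08501957] [ 0.58923445 -0.15704552  0.10280367] [301.61278195 142.04887218]
 hi 343 [ 0.46976895 -0.17633654  0.09925783] [ 0.46043929 -0.23428952  0.08502795] [ 0.48793199 -0.13067942  0.11184786] [336.48104956 160.63556851]
 hi 80 [ 0.44564962 -0.17991992  0.09140229] [ 0.44065196 -0.20040255  0.08514177] [ 0.45234936 -0.16161357  0.09719896] [347.0625 167.5875]
```

View pics/topz.png

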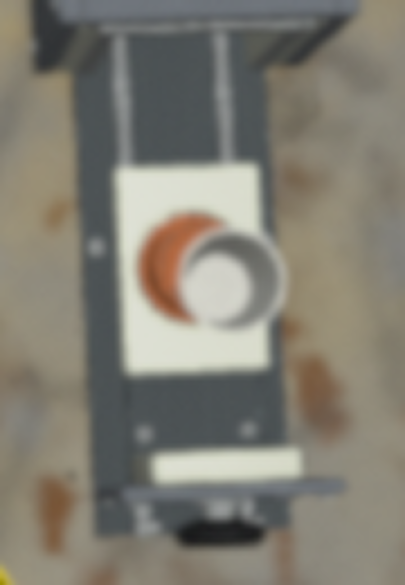

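View pics/scz.png

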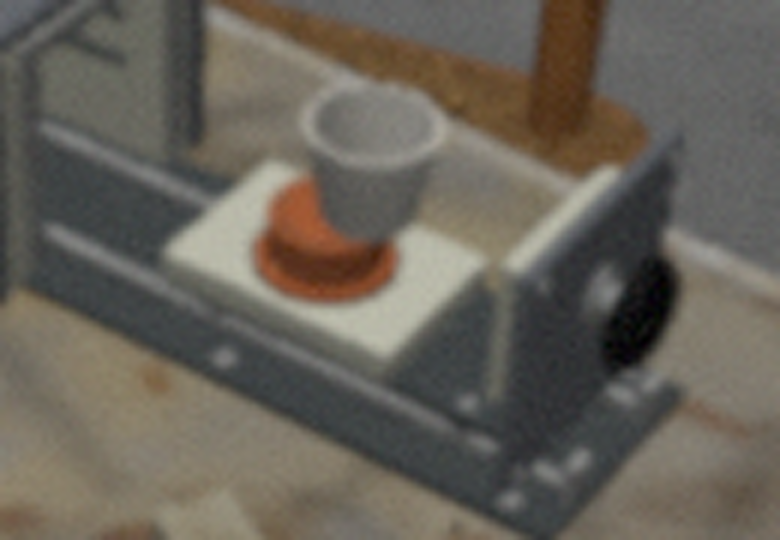

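```bash
python3 - <<'E'
from h import *
c=np.load('top0.npz')
Z=lambda a:(np.array(a)+.5)/4.5-.5+[290,130]
r=pix(c,Z([(180,279),(287,279),(234,228),(234,330)]),.100);print('rim',np.round(r,4),r.mean(0))
r=pix(c,Z([(138,268),(190,210)]),.036);print('flange left/top',np.round(r,4))
h=pix(c,Z([(115,163),(257,163),(271,368),(126,376)]),.038);print('hearth',np.round(h,4),h.mean(0))
m=pix(c,Z([(120,488),(345,485)]),.116);print('door',m)
# furnace-frame prediction
for a in (3.0,3.7,4.4):
    t=np.radians(a);d=np.array([np.cos(t),np.sin(t)])
    print(a,'stand',np.array([.7625,-.1637])-(.0825+.105)*d)
E
```

```text
rim [[ 0.5637 -0.159   0.1   ]
 [ 0.5649 -0.2089  0.1   ]
 [ 0.5879 -0.184   0.1   ]
 [ 0.5408 -0.1842  0.1   ]] [ 0.56432921 -0.18402001  0.1       ]
flange left/top [[ 0.5752 -0.1491  0.036 ]
 [ 0.6045 -0.1746  0.036 ]]
hearth [[ 0.6265 -0.137   0.038 ]
 [ 0.6286 -0.2076  0.038 ]
 [ 0.5276 -0.215   0.038 ]
 [ 0.5221 -0.1435  0.038 ]] [ 0.57618487 -0.17577765  0.038     ]
door [[ 0.46756591 -0.13027043  0.116     ]
 [ 0.47074261 -0.23249319  0.116     ]]
3.0 stand [ 0.57525696 -0.17351299]
3.7 stand [ 0.57539082 -0.17579981]
4.4 stand [ 0.57555261 -0.17808482]
```

```bash
python3 -m crank '[{"dp":[0.037,-0.0235,0],"turn":[0,0,0]},{"dp":[0.037,-0.0235,0],"turn":[0,0,0]},{"dp":[0.037,-0.0235,0],"turn":[0,0,0]},{"dp":[0.037,-0.0235,0],"turn":[0,0,0]},{"dp":[0.037,-0.0235,0],"turn":[0,0,0]},{"dp":[0.037,-0.0235,0],"turn":[0,0,0]},{"dp":[0.037,-0.0235,0],"turn":[0,0,0]},{"dp":[0.037,-0.0235,0],"turn":[0,0,0]},{"dp":[0.037,-0.0235,0],"turn":[0,0,0]},{"dp":[0.037,-0.0235,0],"turn":[0,0,0]},{"dp":[0.037,-0.0235,0],"turn":[0,0,0]},{"dp":[0.037,-0.0235,0],"turn":[0,0,0]},{"dp":[0,0,0],"turn":[0,0,-6.2]},{"dp":[0,0,0],"turn":[0,0,-6.2]},{"dp":[0,0,0],"turn":[0,0,-6.2]},{"dp":[0,0,0],"turn":[0,8,0]},{"dp":[0,0,0],"turn":[0,8,0]},{"dp":[0,0,0],"turn":[0,0,0]}]' 0 20
cat > m.py <<'E'
import sys
from bench import robot
from h import *
k=sys.argv[1]
s=robot.get_state(); print(round(s['clock'],2),np.round(s['tcp_pos'],4),np.round(s['tcp_rot'],3).tolist(),np.round(s['ft_force'],2),s['grip_width'])
for n in sys.argv[2:]:
    c=robot.camera(n); np.savez(f'{n}{k}.npz',**c); cv2.imwrite(f'pics/{n}{k}.png',c['frame'])
E
python3 m.py 1 wrist top
```

```text
clock: 1.95
tcp_pos: [0.5157, -0.2177, 0.2306]
tcp_rot: [[0.801, 0.551, 0.232], [0.53, -0.834, 0.154], [0.278, -0.0, -0.961]]
ft_force: [-0.7, -1.9, -1.4]
grip_width: 0.0003
1.95 [ 0.5157 -0.2177  0.2306] [[0.801, 0.551, 0.232], [0.53, -0.834, 0.154], [0.278, -0.0, -0.961]] [-0.66 -1.91 -1.44] 0.00029014171523546677
```

View pics/wrist1.png

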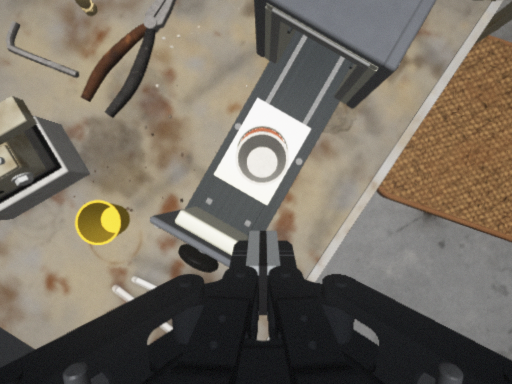

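The wrist view shows the crucible rim at (262,158), the stand crescent behind it at (262,133), and the closed fingers at (262,240). I'll zoom in and measure.

```bash
cat > zo.py <<'E'
import sys
from h import *
k,x0,x1,y0,y1,s=sys.argv[1],*map(int,sys.argv[2:7])
f=np.load(k+'.npz')['frame'][y0:y1,x0:x1]
cv2.imwrite(f'pics/{k}z.png',cv2.resize(f,None,fx=s,fy=s,interpolation=cv2.INTER_CUBIC))
E
python3 zo.py wrist1 205 320 90 210 5
```

```text
(no output)
```

View pics/wrist1z.png

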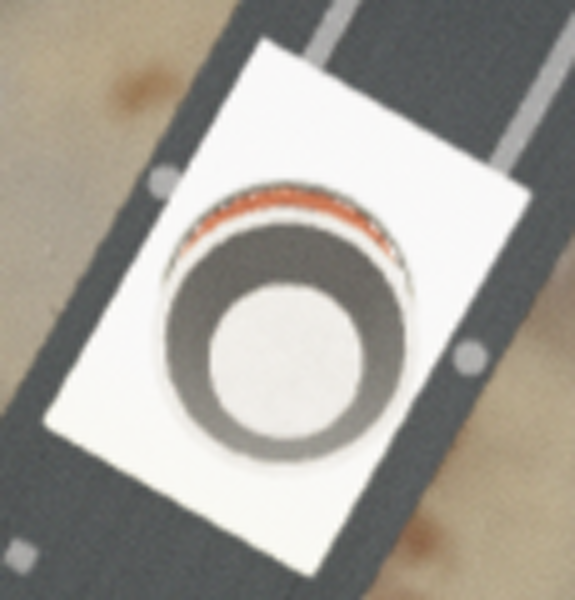

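```bash
python3 - <<'E'
from h import *
c=np.load('wrist1.npz')
Z=lambda a:(np.array(a,float)+.5)/5-.5+[205,90]
h=pix(c,Z([(263,38),(531,192),(312,577),(44,422)]),.038);print('hearth',np.round(h,4),h.mean(0))
e=(h[0]+h[1]-h[2]-h[3]);print('heading',np.degrees(np.arctan2(e[1],e[0])))
r=pix(c,Z([(166,342),(407,342),(286,222),(286,462)]),.1);print('rim',np.round(r,4),r.mean(0),np.linalg.norm(r[0]-r[1]),np.linalg.norm(r[2]-r[3]))
r=pix(c,Z([(209,361),(364,361),(286,284),(286,440)]),.061);print('floor',r.mean(0),np.linalg.norm(r[0]-r[1]))
# overlay
st=np.array([*h.mean(0)[:2],.058])
print('flange top proj')
t=np.linspace(0,2*np.pi,60)
f=c['frame'][90:210,205:320]; f=cv2.resize(f,None,fx=5,fy=5,interpolation=cv2.INTER_CUBIC)
for R,z,col in((.027,.041,(255,0,0)),(.023,.058,(0,255,0))):
    q=proj(c,np.c_[st[0]+R*np.cos(t),st[1]+R*np.sin(t),t*0+z]); q=(q-[205,90]+.5)*5-.5
    cv2.polylines(f,[q.round().astype(int)],True,col,1)
cv2.imwrite('pics/ov1.png',f)
E
```

```text
hearth [[ 0.6243 -0.1381  0.038 ]
 [ 0.6288 -0.2078  0.038 ]
 [ 0.5289 -0.2146  0.038 ]
 [ 0.5246 -0.1446  0.038 ]] [ 0.57667283 -0.17626106  0.038     ]
heading 3.8284427281944478
rim [[ 0.5523 -0.1654  0.1   ]
 [ 0.5771 -0.2028  0.1   ]
 [ 0.5832 -0.1717  0.1   ]
 [ 0.546  -0.1964  0.1   ]] [ 0.56462372 -0.18405695  0.1       ] 0.044898558186711984 0.04468440649341713
floor [ 0.56458125 -0.18399248  0.061     ] 0.0327917115253198
flange top proj
```

View pics/ov1.png

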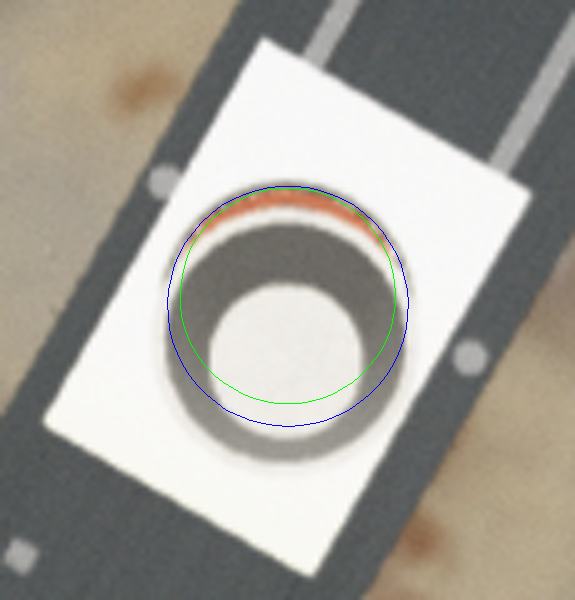

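```bash
python3 -m crank '[{"dp":[-0.0066,-0.0002,0.033],"turn":[0,0,0]},{"dp":[-0.0066,-0.0002,0.033],"turn":[0,0,0]},{"dp":[-0.0066,-0.0002,0.033],"turn":[0,0,0]},{"dp":[-0.0033,-0.0001,0.0165],"turn":[0,0,0]},{"dp":[-0.0033,-0.0001,0.0165],"turn":[0,0,0]},{"dp":[-0.0033,-0.0001,0.0165],"turn":[0,0,0]},{"dp":[-0.0033,-0.0001,0.0165],"turn":[0,0,0]},{"dp":[0,0,0],"turn":[0,0,0]},{"dp":[0,0,0],"turn":[0,0,0]}]'
python3 m.py 2 wrist scene top
```

```text
clock: 2.95
tcp_pos: [0.5304, -0.2037, 0.0638]
tcp_rot: [[0.797, 0.56, 0.228], [0.538, -0.828, 0.155], [0.275, -0.001, -0.961]]
ft_force: [-0.7, 0.7, 1.1]
grip_width: 0.0004
2.95 [ 0.5304 -0.2037  0.0638] [[0.797, 0.56, 0.228], [0.538, -0.828, 0.155], [0.275, -0.001, -0.961]] [-0.65  0.68  1.14] 0.0003765149808576005
```

View pics/wrist2.png

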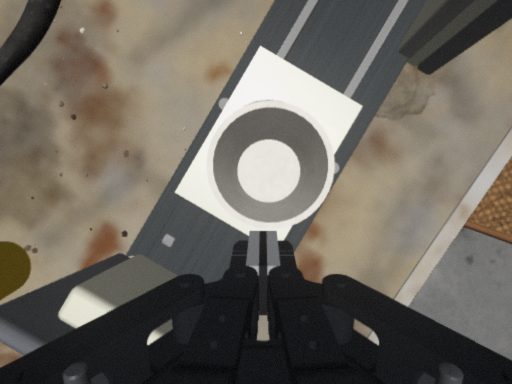

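View pics/scene2.png

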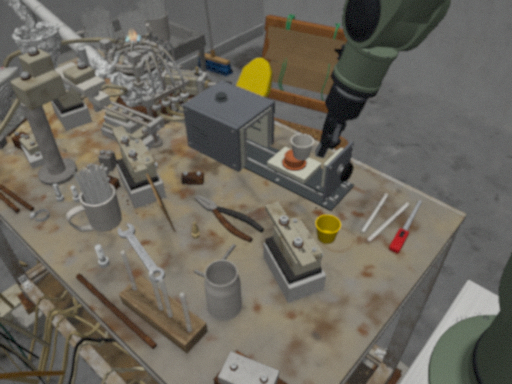

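```bash
python3 -m crank '[{"dp":[0,0.0015,0],"turn":[0,0,0]},{"dp":[0,0.0015,0],"turn":[0,0,0]},{"dp":[0.0019,0,0.00055],"turn":[0,0,0]},{"dp":[0.0019,0,0.00055],"turn":[0,0,0]},{"dp":[0.0019,0,0.00055],"turn":[0,0,0]},{"dp":[0.0014,0,0.0004],"turn":[0,0,0]},{"dp":[0.0014,0,0.0004],"turn":[0,0,0]},{"dp":[0.0014,0,0.0004],"turn":[0,0,0]},{"dp":[0.0014,0,0.0004],"turn":[0,0,0]},{"dp":[0.0014,0,0.0004],"turn":[0,0,0]},{"dp":[0.0014,0,0.0004],"turn":[0,0,0]},{"dp":[0,0,0],"turn":[0,0,0]},{"dp":[0,0,0],"turn":[0,0,0]}]'
python3 m.py 3 wrist scene
python3 zo.py wrist3 165 365 70 250 4;python3 zo.py scene3 240 370 100 200 6
```

```text
clock: 4.4
tcp_pos: [0.5437, -0.1991, 0.0636]
tcp_rot: [[0.797, 0.558, 0.229], [0.537, -0.83, 0.154], [0.276, 0.0, -0.961]]
ft_force: [-0.9, 0.7, -0.4]
grip_width: 0.0
4.4 [ 0.5437 -0.1991  0.0636] [[0.797, 0.558, 0.229], [0.537, -0.83, 0.154], [0.276, 0.0, -0.961]] [-0.93  0.65 -0.41] 3.415800235183583e-05
```

View pics/wrist3z.png

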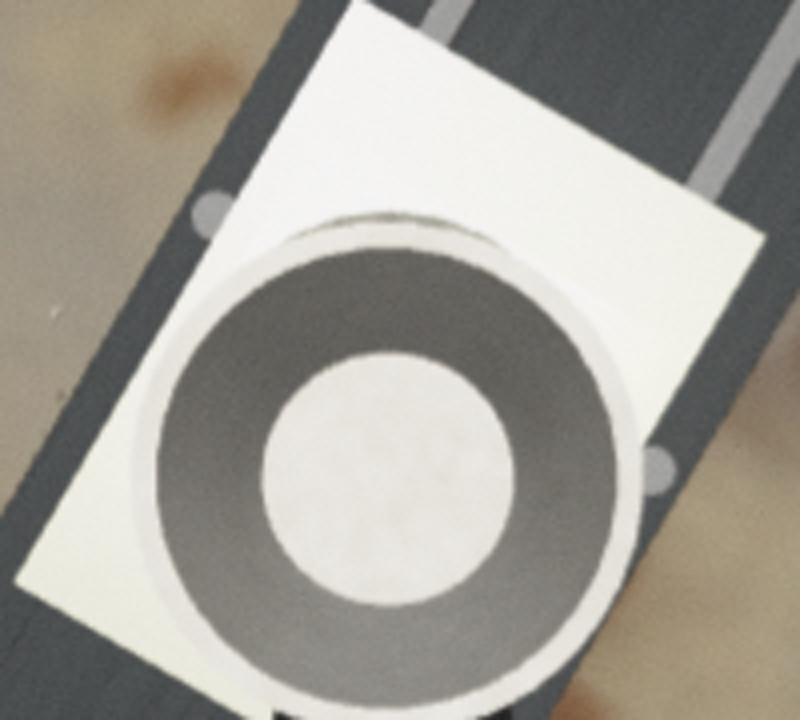

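View pics/scene3z.png

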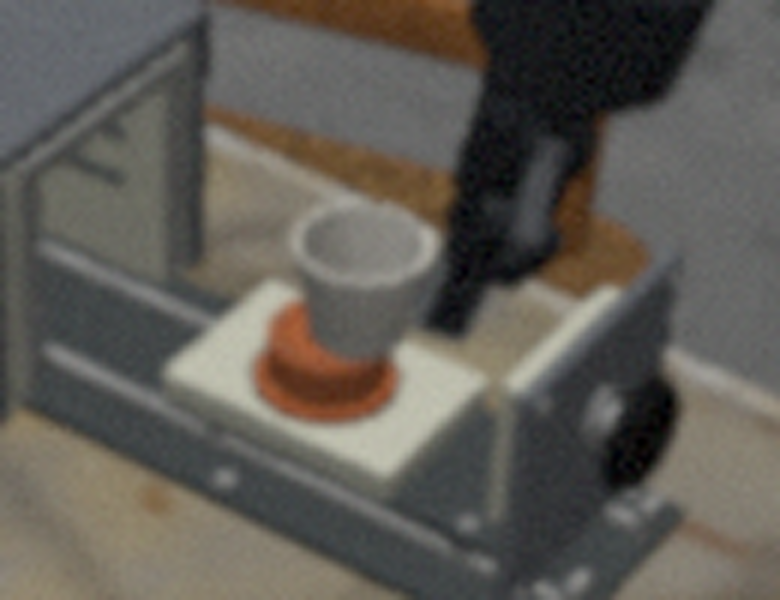

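```bash
cat > me.py <<'E'
import sys,json
from h import *
# file x0 y0 scale rim[l,r,t,b] floor[l,r,t,b] hearth opposite corners
def go(k,o,s,rim,fl,hc):
    c=np.load(k+'.npz')
    Z=lambda a:(np.array(a,float)+.5)/s-.5+np.array(o)
    def q(b,z):
        cx,cy=(b[0]+b[1])/2,(b[2]+b[3])/2
        r=pix(c,Z([(b[0],cy),(b[1],cy),(cx,b[2]),(cx,b[3])]),z); return r.mean(0),np.linalg.norm(r[0]-r[1]),np.linalg.norm(r[2]-r[3])
    R=q(rim,.1);F=q(fl,.061);H=pix(c,Z(hc),.038).mean(0)
    print('rim',R,'\nfloor',F,'\nhearth',H,'\nhearth-rim',np.round(H-R[0],4)[:2],'hearth-floor',np.round(H-F[0],4)[:2])
E
python3 -c "
from me import go
go('wrist3',[165,70],4,[156,616,246,706],[262,515,352,606],[(765,236),(14,580)])"
```

```text
rim (array([ 0.56781401, -0.18159879,  0.1       ]), np.float64(0.044988515307274476), np.float64(0.04498754861518943)) 
floor (array([ 0.56773028, -0.18186307,  0.061     ]), np.float64(0.032736731566600896), np.float64(0.03286562583329268)) 
hearth [ 0.57648895 -0.17604803  0.038     ] 
hearth-rim [0.0087 0.0056] hearth-floor [0.0088 0.0058]
```

```bash
python3 -m crank '[{"dp":[0.0014,0,0.0004],"turn":[0,0,0]},{"dp":[0.0014,0,0.0004],"turn":[0,0,0]},{"dp":[0.0014,0,0.0004],"turn":[0,0,0]},{"dp":[0.0014,0,0.0004],"turn":[0,0,0]},{"dp":[0.0014,0,0.0004],"turn":[0,0,0]},{"dp":[0.0014,0,0.0004],"turn":[0,0,0]},{"dp":[0,0,0],"turn":[0,0,0]},{"dp":[0,0,0],"turn":[0,0,0]}]'
python3 m.py 4 wrist scene
python3 zo.py wrist4 165 365 70 250 4;python3 zo.py scene4 240 370 100 200 6
```

```text
clock: 5.3
tcp_pos: [0.5509, -0.1941, 0.0636]
tcp_rot: [[0.797, 0.558, 0.229], [0.537, -0.83, 0.154], [0.276, 0.0, -0.961]]
ft_force: [-0.0, -0.2, 0.2]
grip_width: 0.0003
5.3 [ 0.5509 -0.1941  0.0636] [[0.797, 0.558, 0.229], [0.537, -0.83, 0.154], [0.276, 0.0, -0.961]] [-0.02 -0.2   0.23] 0.0003475917987979262
```

View pics/wrist4z.png

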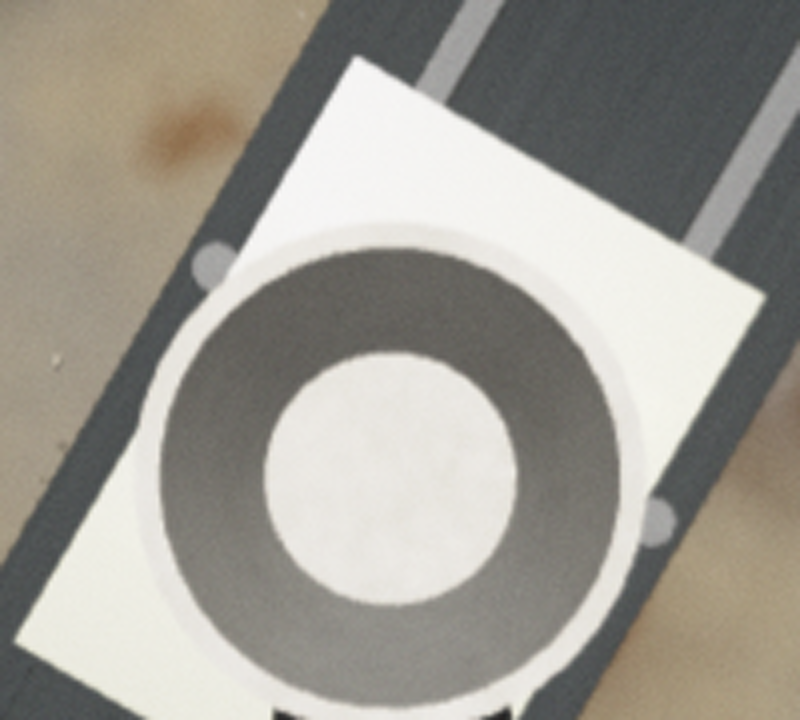

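View pics/scene4z.png

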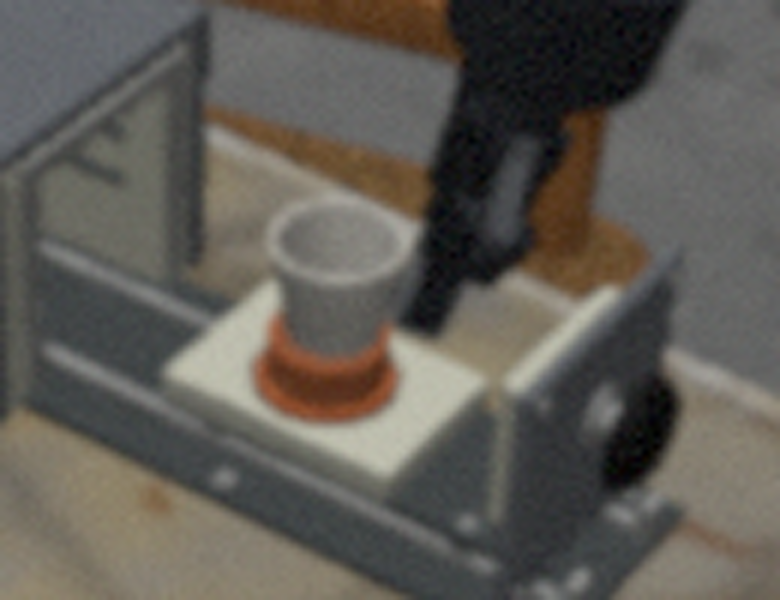

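```bash
python3 -c "
from me import go
go('wrist4',[165,70],4,[159,620,246,706],[264,518,352,606],[(767,296),(14,641)])"
```

```text
rim (array([ 0.57527356, -0.17698485,  0.1       ]), np.float64(0.04509228039810464), np.float64(0.04499346998671913)) 
floor (array([ 0.57518043, -0.17723372,  0.061     ]), np.float64(0.03286941108186514), np.float64(0.03286888695518281)) 
hearth [ 0.5764483  -0.17627543  0.038     ] 
hearth-rim [0.0012 0.0007] hearth-floor [0.0013 0.001 ]
```

```bash
python3 -m crank '[{"dp":[0.0008,0,0.0002],"turn":[0,0,0]},{"dp":[0.0007,0,0.0002],"turn":[0,0,0]},{"dp":[0,0,0],"turn":[0,0,0]},{"dp":[-0.001,0,-0.0003],"turn":[0,0,0]},{"dp":[-0.005,0,-0.0014],"turn":[0,0,0]},{"dp":[-0.005,0,-0.0014],"turn":[0,0,0]},{"dp":[-0.005,0,-0.0014],"turn":[0,0,0]},{"dp":[0.0028,0,-0.0096],"turn":[0,0,0]},{"dp":[0.0083,0,-0.0288],"turn":[0,0,0]},{"dp":[0.0083,0,-0.0288],"turn":[0,0,0]},{"dp":[0.0083,0,-0.0288],"turn":[0,0,0]},{"dp":[0,0,0],"turn":[0,0,0]},{"dp":[0,0,0],"turn":[0,0,0]}]'
python3 m.py 5 wrist scene top
python3 zo.py wrist5 180 345 95 225 4;python3 zo.py scene5 240 370 100 200 6
```

```text
clock: 6.7
tcp_pos: [0.5387, -0.2027, 0.1645]
tcp_rot: [[0.797, 0.558, 0.23], [0.537, -0.83, 0.153], [0.276, 0.002, -0.961]]
ft_force: [-0.2, -0.1, -0.2]
grip_width: 0.0
6.7 [ 0.5387 -0.2027  0.1645] [[0.797, 0.558, 0.23], [0.537, -0.83, 0.153], [0.276, 0.002, -0.961]] [-0.17 -0.12 -0.22] 2.3859614922749703e-05
```

View pics/wrist5.png

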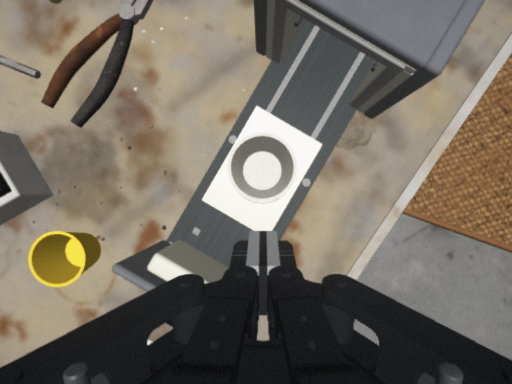

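View pics/wrist5z.png

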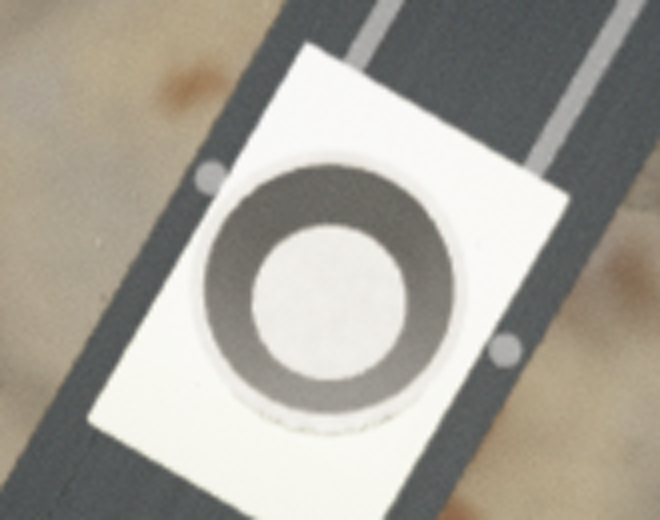

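View pics/scene5z.png

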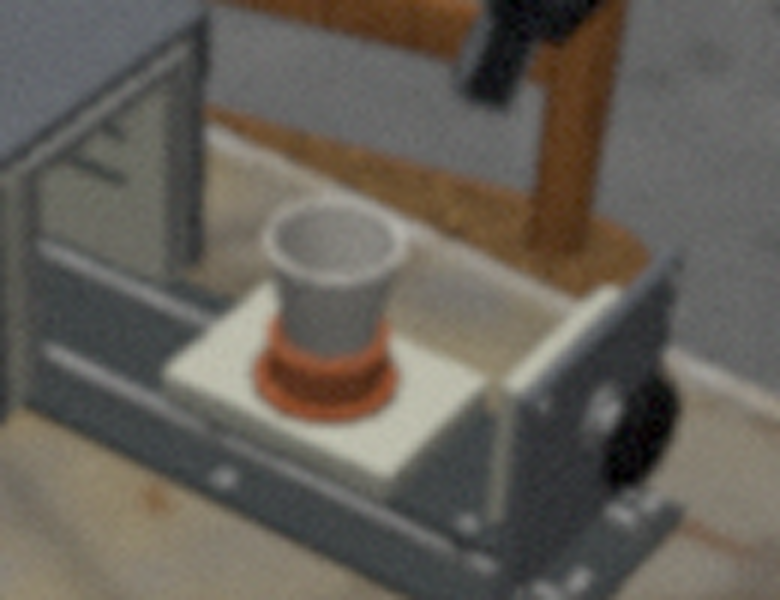

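```bash
python3 - <<'E'
from me import go
from h import *
go('wrist5',[180,95],4,[205,455,163,413],[251,407,224,380],[(568,196),(88,420)])
# scene: orange mask stats before/after and overlay of candidates
c=np.load('scene5.npz')
t=np.linspace(0,2*np.pi,80)
f=cv2.resize(c['frame'][100:200,240:370],None,fx=6,fy=6,interpolation=cv2.INTER_CUBIC)
def dr(p,R,z,col):
    q=proj(c,np.c_[p[0]+R*np.cos(t),p[1]+R*np.sin(t),t*0+z]); q=(q-[240,100]+.5)*6-.5
    cv2.polylines(f,[q.round().astype(int)],True,col,1)
s=(.5765,-.1762)
dr(s,.027,.036,(255,0,0));dr(s,.023,.058,(0,255,0));dr(s,.018,.058,(255,255,0));dr(s,.025,.1,(0,0,255))
cv2.imwrite('pics/ov5.png',f)
E
```

```text
rim (array([ 0.57659633, -0.17655238,  0.1       ]), np.float64(0.04484422537570112), np.float64(0.04482148071734579)) 
floor (array([ 0.57651248, -0.17639665,  0.061     ]), np.float64(0.032908339697552795), np.float64(0.032895097925090745)) 
hearth [ 0.57646713 -0.17615268  0.038     ] 
hearth-rim [-0.0001  0.0004] hearth-floor [-0.      0.0002]
```

View pics/ov5.png

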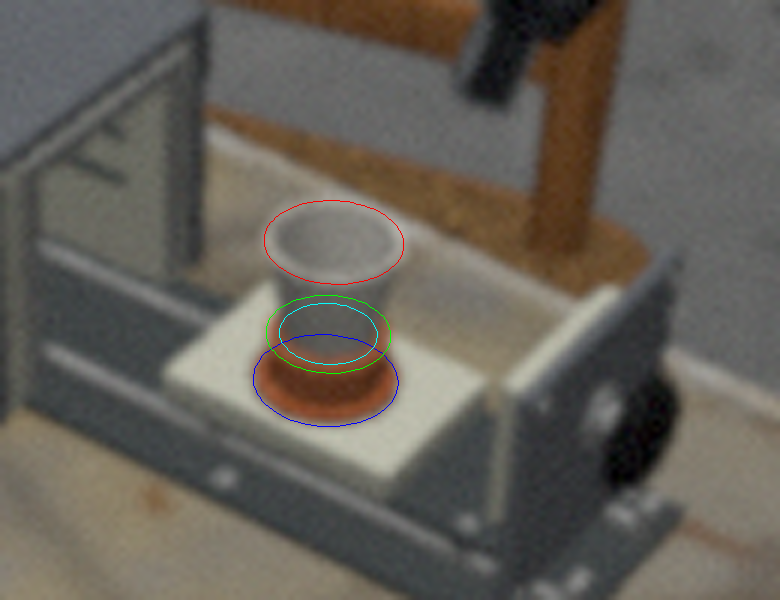

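```bash
python3 -m crank '[{"dp":[0,0,0],"turn":[0,7.5,0]},{"dp":[0,0,0],"turn":[0,7.5,0]},{"dp":[0,0,0],"turn":[0,7.5,0]},{"dp":[0,0,0],"turn":[0,7.5,0]},{"dp":[-0.0175,0,0.0105],"turn":[0,0,0]},{"dp":[-0.0175,0,0.0105],"turn":[0,0,0]},{"dp":[0,0,0],"turn":[0,0,0]},{"dp":[0,0,0],"turn":[0,0,0]}]'
python3 m.py 6 wrist
```

```text
clock: 7.65
tcp_pos: [0.5258, -0.2069, 0.1201]
tcp_rot: [[0.654, 0.566, 0.502], [0.439, -0.825, 0.357], [0.616, -0.013, -0.788]]
ft_force: [-0.1, 0.4, 0.0]
grip_width: -0.0001
7.65 [ 0.5258 -0.2069  0.1201] [[0.654, 0.566, 0.502], [0.439, -0.825, 0.357], [0.616, -0.013, -0.788]] [-0.06  0.45  0.05] -6.138847839442064e-05
```

View pics/wrist6.png

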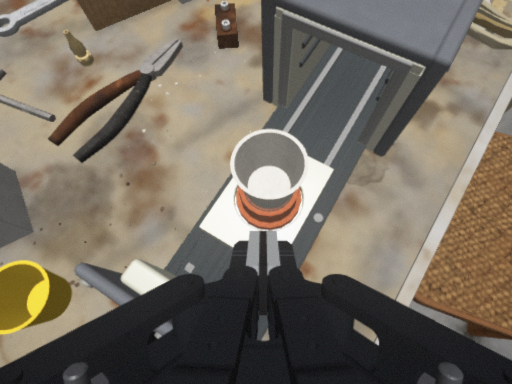

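The oblique wrist view shows the crucible rim at (269,165) and the stand below it at (270,205), with the near rim of the stand's top showing. I'll overlay the model on it.

```bash
python3 - <<'E'
from h import *
c=np.load('wrist6.npz')
t=np.linspace(0,2*np.pi,120)
g=cv2.resize(c['frame'][120:240,215:325],None,fx=5,fy=5,interpolation=cv2.INTER_CUBIC)
f=g.copy()
def dr(p,R,z,col):
    q=proj(c,np.c_[p[0]+R*np.cos(t),p[1]+R*np.sin(t),t*0+z]); q=(q-[215,120]+.5)*5-.5
    cv2.polylines(f,[q.round().astype(int)],True,col,1)
s=(.5765,-.1762)
dr(s,.027,.038,(255,0,0));dr(s,.023,.058,(0,255,0));dr(s,.018,.058,(255,255,0));dr(s,.025,.1,(0,0,255))
cv2.imwrite('pics/ov6.png',np.hstack([g,f])[:, :])
cv2.imwrite('pics/ov6.png',cv2.resize(np.hstack([g,f]),(800,int(800*g.shape[0]/(2*g.shape[1])))))
cv2.imwrite('pics/z6.png',g)
E
```

```text
(no output)
```

View pics/ov6.png

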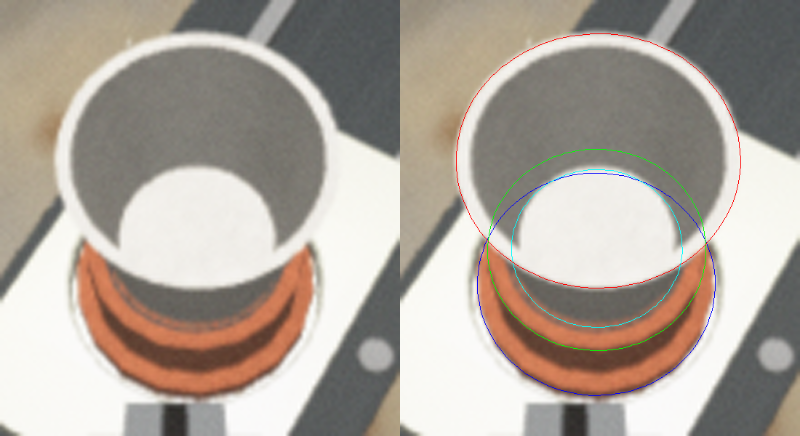

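View pics/z6.png

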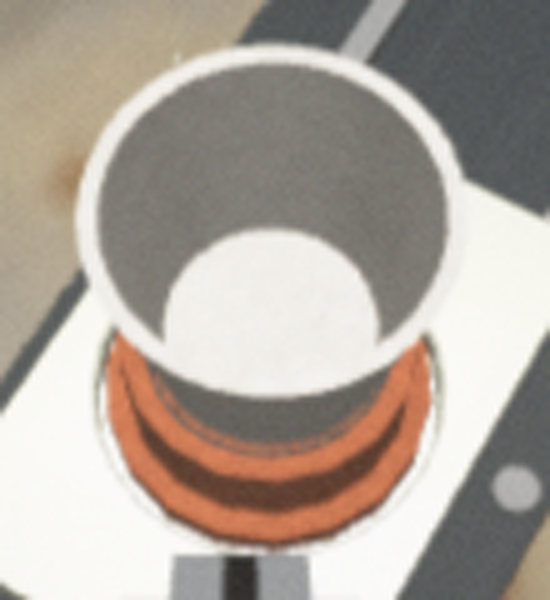

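The crucible's foot sits evenly inside the stand's dark ring, and the rim and flange overlays match, so it is centred to about 0.5 mm. Next I go to the knob.

```bash
python3 -m crank '[{"dp":[0.0308,-0.0006,-0.0394],"turn":[0,0,0]},{"dp":[0.0308,-0.0006,-0.0394],"turn":[0,0,0]},{"dp":[0,0,0],"turn":[0,-7.6,0]},{"dp":[0,0,0],"turn":[0,-7.6,0]},{"dp":[0,0,0],"turn":[0,-7.6,0]},{"dp":[0,0,0],"turn":[0,-7.6,0]},{"dp":[0,0,0],"turn":[0,-7.6,0]},{"dp":[0,0,0],"turn":[0,0,7.5]},{"dp":[0,0,0],"turn":[0,0,7.5]},{"dp":[0,0,0],"turn":[0,0,7.5]},{"dp":[0,0,0],"turn":[0,0,7.5]},{"dp":[-0.04,0,0],"turn":[0,0,0]},{"dp":[-0.04,0,0],"turn":[0,0,0]},{"dp":[-0.035,0,0],"turn":[0,0,0]},{"dp":[0,0,0],"turn":[0,0,0]},{"dp":[0,0,0],"turn":[0,0,0]}]'
python3 m.py 7 wrist
```

```text
clock: 9.3
tcp_pos: [0.4117, -0.2139, 0.2087]
tcp_rot: [[0.993, 0.086, 0.077], [0.08, -0.994, 0.077], [0.083, -0.07, -0.994]]
ft_force: [0.8, -0.0, 0.3]
grip_width: 0.0001
9.3 [ 0.4117 -0.2139  0.2087] [[0.993, 0.086, 0.077], [0.08, -0.994, 0.077], [0.083, -0.07, -0.994]] [ 0.79 -0.    0.33] 0.00013196908346350917
```

View pics/wrist7.png

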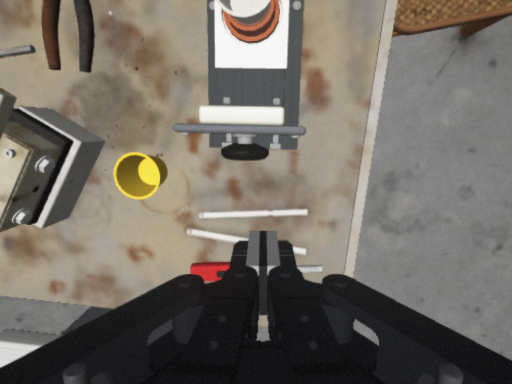

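```bash
python3 -c "
from h import *
c=np.load('wrist7.npz')
print(pix(c,[(221,152),(269,152),(245,160)],.075))
P,ok=cloud(c)
print(P[140:162:2,245])
print(P[128,180],P[128,300])
"
python3 -m crank '[{"dp":[-0.01,-0.014,0],"turn":[-4,0,0]},{"dp":[-0.01,-0.014,0],"turn":[0,-4.8,0]},{"dp":[0,0,0],"turn":[0,0,0]},{"dp":[0,0,0],"turn":[0,0,0]}]'
```

```text
[[ 0.44537343 -0.16272042  0.075     ]
 [ 0.44945337 -0.20664983  0.075     ]
 [ 0.4401444  -0.1853495   0.075     ]]
[[ 0.45855857 -0.18490432  0.08252256]
 [ 0.45681181 -0.18501411  0.08234524]
 [ 0.45527035 -0.18556176  0.08576036]
 [ 0.45377376 -0.18611769  0.08926786]
 [ 0.4522907  -0.18662583  0.09240454]
 [ 0.45083302 -0.18711559  0.09541065]
 [ 0.44930036 -0.18744842  0.09712808]
 [ 0.44760404 -0.18754238  0.09685438]
 [ 0.44603706 -0.1878043   0.09798898]
 [ 0.44423387 -0.18778496  0.09675306]
 [ 0.44218674 -0.18752874  0.09349345]]
[ 0.46471665 -0.13795457  0.11704382] [ 0.47282214 -0.23016522  0.11646096]
clock: 9.75
tcp_pos: [0.3904, -0.1875, 0.207]
tcp_rot: [[0.997, 0.082, -0.0], [0.082, -0.997, 0.002], [-0.0, -0.002, -1.0]]
ft_force: [0.3, -0.6, -1.1]
grip_width: -0.0
```

```bash
python3 -m crank '[{"dp":[0,0,0.035],"turn":[0,0,-0.9]},{"dp":[0,0,0.04],"turn":[0,0,0]},{"dp":[0,0,0.04],"turn":[0,0,0]},{"dp":[0.005,0,0.02],"turn":[0,0,0]},{"dp":[0.01,0,0.01],"turn":[0,0,0]},{"dp":[0.005,0,0],"turn":[0,0,0]},{"dp":[0,0,0],"turn":[0,0,0]},{"dp":[0,0,0],"turn":[0,0,0]}]'
python3 m.py 8 wrist scene; python3 zo.py scene8 240 370 100 200 6
```

```text
clock: 10.55
tcp_pos: [0.4091, -0.1862, 0.0627]
tcp_rot: [[0.995, 0.096, -0.001], [0.096, -0.995, 0.001], [-0.001, -0.001, -1.0]]
ft_force: [0.3, -0.0, 0.7]
grip_width: -0.0003
10.55 [ 0.4091 -0.1862  0.0627] [[0.995, 0.096, -0.001], [0.096, -0.995, 0.001], [-0.001, -0.001, -1.0]] [ 0.29 -0.01  0.69] -0.00027423681562390015
```

View pics/wrist8.png

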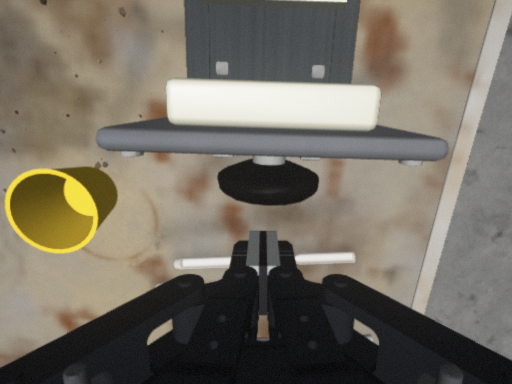

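View pics/scene8z.png

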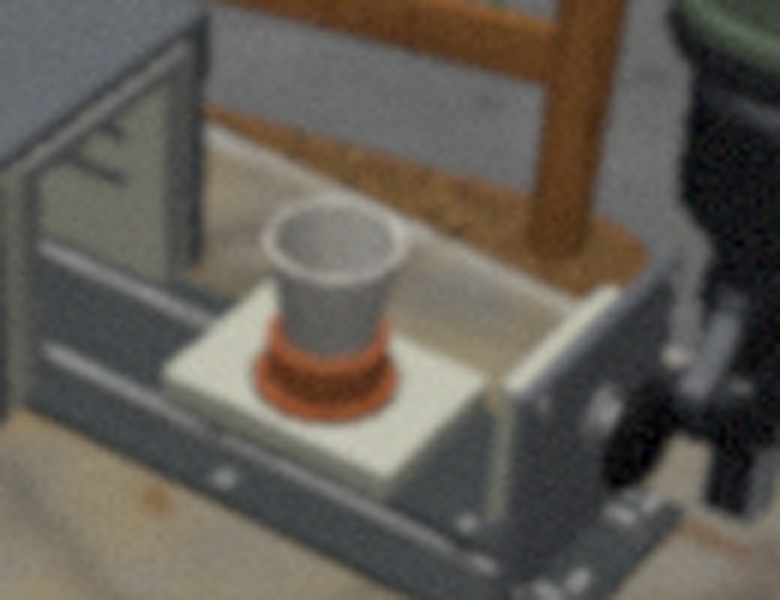

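```bash
python3 -m crank '[{"dp":[0.003,0,0],"turn":[0,0,0.9]},{"dp":[0.005,0,0],"turn":[0,0,0.8]},{"dp":[0.004,0,0],"turn":[0,0,0]},{"dp":[0.002,0,0],"turn":[0,0,0]},{"dp":[0.0015,0,0],"turn":[0,0,0]},{"dp":[0.0015,0,0],"turn":[0,0,0]},{"dp":[0.0015,0,0],"turn":[0,0,0]},{"dp":[0.0015,0,0],"turn":[0,0,0]},{"dp":[0.0015,0,0],"turn":[0,0,0]},{"dp":[0.0015,0,0],"turn":[0,0,0]},{"dp":[0.0015,0,0],"turn":[0,0,0]},{"dp":[0.0015,0,0],"turn":[0,0,0]},{"dp":[0.0015,0,0],"turn":[0,0,0]},{"dp":[0.0015,0,0],"turn":[0,0,0]}]'
python3 m.py 9 wrist scene
```

```text
clock: 12.05
tcp_pos: [0.4375, -0.1837, 0.0616]
tcp_rot: [[0.998, 0.066, -0.003], [0.066, -0.998, 0.002], [-0.003, -0.002, -1.0]]
ft_force: [-2.1, -0.4, -0.5]
grip_width: 0.0002
12.05 [ 0.4375 -0.1837  0.0616] [[0.998, 0.066, -0.003], [0.066, -0.998, 0.002], [-0.003, -0.002, -1.0]] [-2.11 -0.44 -0.48] 0.0001866983206604946
```

View pics/wrist9.png

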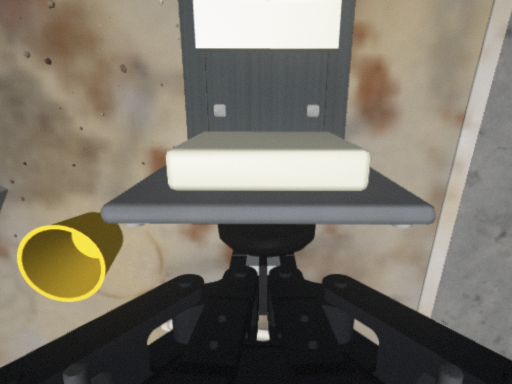

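The fingers touch the knob at about 2 N. I'll carry on pushing with smooth ramps.

```bash
python3 -m crank '[{"dp":[0.0015,0,0],"turn":[0,0,0]},{"dp":[0.002,0,0],"turn":[0,0,0]},{"dp":[0.003,0,0],"turn":[0,0,0]},{"dp":[0.004,0,0],"turn":[0,0,0]},{"dp":[0.005,0,0],"turn":[0,0,0]},{"dp":[0.005,0,0],"turn":[0,0,0]},{"dp":[0.005,0,0],"turn":[0,0,0]},{"dp":[0.005,0,0],"turn":[0,0,0]},{"dp":[0.005,0,0],"turn":[0,0,0]},{"dp":[0.005,0,0],"turn":[0,0,0]},{"dp":[0.005,0,0],"turn":[0,0,0]},{"dp":[0.005,0,0],"turn":[0,0,0]},{"dp":[0.005,0,0],"turn":[0,0,0]},{"dp":[0.005,0,0],"turn":[0,0,0]},{"dp":[0.005,0,0],"turn":[0,0,0]},{"dp":[0.005,0,0],"turn":[0,0,0]},{"dp":[0.005,0,0],"turn":[0,0,0]},{"dp":[0.004,0,0],"turn":[0,0,0]},{"dp":[0.003,0,0],"turn":[0,0,0]},{"dp":[0.002,0,0],"turn":[0,0,0]}]'
python3 m.py 10 top scene;python3 zo.py scene10 200 370 80 200 4.7 2>/dev/null || python3 zo.py scene10 200 370 80 200 4
```

```text
clock: 14.15
tcp_pos: [0.522, -0.178, 0.0614]
tcp_rot: [[0.998, 0.066, -0.003], [0.066, -0.998, 0.002], [-0.003, -0.002, -1.0]]
ft_force: [-2.1, -1.3, 1.3]
grip_width: -0.0002
14.15 [ 0.522  -0.178   0.0614] [[0.998, 0.066, -0.003], [0.066, -0.998, 0.002], [-0.003, -0.002, -1.0]] [-2.14 -1.27  1.32] -0.00019971728209949323
```

View pics/scene10z.png

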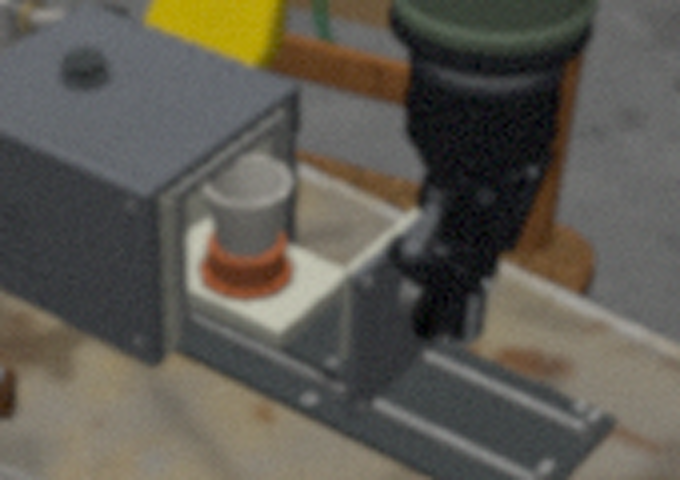

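```bash
python3 -m crank '[{"dp":[0.002,0,0],"turn":[0,0,0]},{"dp":[0.003,0,0],"turn":[0,0,0]},{"dp":[0.004,0,0],"turn":[0,0,0]},{"dp":[0.005,0,0],"turn":[0,0,0]},{"dp":[0.005,0,0],"turn":[0,0,0]},{"dp":[0.005,0,0],"turn":[0,0,0]},{"dp":[0.005,0,0],"turn":[0,0,0]},{"dp":[0.005,0,0],"turn":[0,0,0]},{"dp":[0.005,0,0],"turn":[0,0,0]},{"dp":[0.005,0,0],"turn":[0,0,0]},{"dp":[0.005,0,0],"turn":[0,0,0]},{"dp":[0.005,0,0],"turn":[0,0,0]},{"dp":[0.005,0,0],"turn":[0,0,0]},{"dp":[0.005,0,0],"turn":[0,0,0]},{"dp":[0.005,0,0],"turn":[0,0,0]},{"dp":[0.005,0,0],"turn":[0,0,0]},{"dp":[0.005,0,0],"turn":[0,0,0]},{"dp":[0.004,0,0],"turn":[0,0,0]},{"dp":[0.003,0,0],"turn":[0,0,0]},{"dp":[0.002,0,0],"turn":[0,0,0]}]'
python3 m.py 11 wrist scene;python3 zo.py scene11 200 370 80 200 4
```

```text
clock: 16.25
tcp_pos: [0.6098, -0.1723, 0.0611]
tcp_rot: [[0.998, 0.066, -0.003], [0.066, -0.998, 0.002], [-0.003, -0.002, -1.0]]
ft_force: [-3.2, -0.3, 1.2]
grip_width: 0.0
16.25 [ 0.6098 -0.1723  0.0611] [[0.998, 0.066, -0.003], [0.066, -0.998, 0.002], [-0.003, -0.002, -1.0]] [-3.2  -0.29  1.23] 3.37843604185887e-05
```

View pics/scene11z.png

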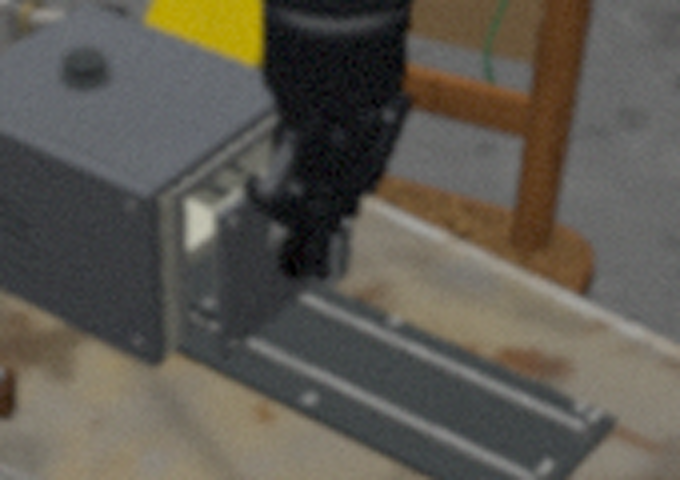

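View pics/wrist11.png

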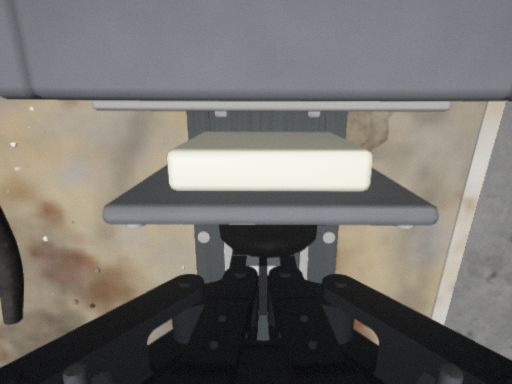

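```bash
python3 -m crank '[{"dp":[0.002,0,0],"turn":[0,0,0]},{"dp":[0.003,0,0],"turn":[0,0,0]},{"dp":[0.003,0,0],"turn":[0,0,0]},{"dp":[0.003,0,0],"turn":[0,0,0]},{"dp":[0.003,0,0],"turn":[0,0,0]},{"dp":[0.002,0,0],"turn":[0,0,0]},{"dp":[0.0015,0,0],"turn":[0,0,0]},{"dp":[0.001,0,0],"turn":[0,0,0]},{"dp":[0.001,0,0],"turn":[0,0,0]},{"dp":[0.001,0,0],"turn":[0,0,0]},{"dp":[0.001,0,0],"turn":[0,0,0]}]'
python3 m.py 12 wrist scene;python3 zo.py scene12 200 370 80 200 4
```

```text
clock: 17.45
tcp_pos: [0.631, -0.1708, 0.0611]
tcp_rot: [[0.998, 0.066, -0.003], [0.066, -0.998, 0.002], [-0.003, -0.002, -1.0]]
ft_force: [-2.1, 1.3, 0.2]
grip_width: -0.0
17.45 [ 0.631  -0.1708  0.0611] [[0.998, 0.066, -0.003], [0.066, -0.998, 0.002], [-0.003, -0.002, -1.0]] [-2.14  1.26  0.25] -1.6266467340897626e-05
```

View pics/wrist12.png

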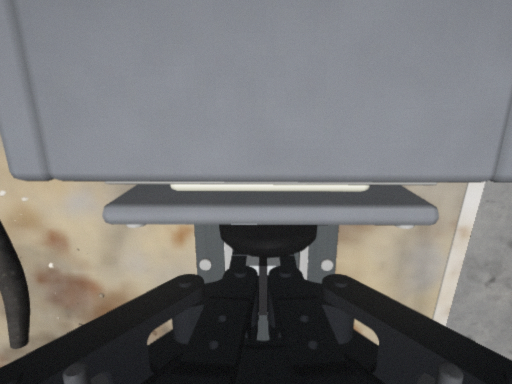

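View pics/scene12z.png

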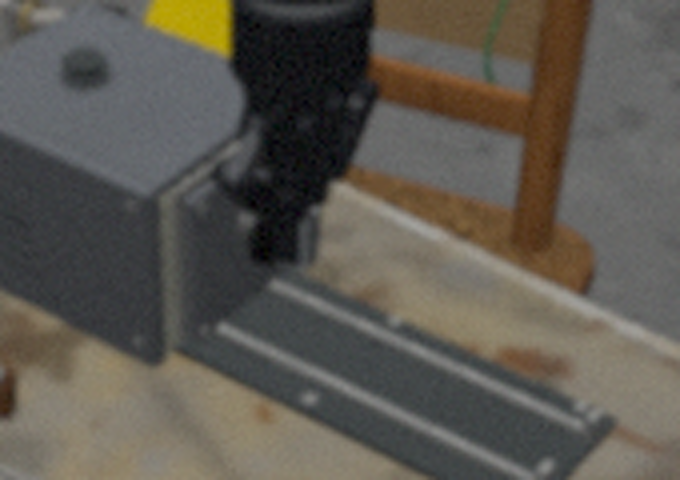

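```bash
python3 -m crank '[{"dp":[0.001,0,0],"turn":[0,0,0]},{"dp":[0.001,0,0],"turn":[0,0,0]},{"dp":[0.001,0,0],"turn":[0,0,0]},{"dp":[0.001,0,0],"turn":[0,0,0]},{"dp":[0.001,0,0],"turn":[0,0,0]},{"dp":[0.001,0,0],"turn":[0,0,0]}]'; python3 -m crank '[{"dp":[0.0007,0,0],"turn":[0,0,0]},{"dp":[0.0007,0,0],"turn":[0,0,0]},{"dp":[0.0007,0,0],"turn":[0,0,0]}]'
python3 m.py 13 wrist
```

```text
clock: 18.15
tcp_pos: [0.6371, -0.1705, 0.0611]
tcp_rot: [[0.998, 0.066, -0.003], [0.066, -0.998, 0.002], [-0.002, -0.002, -1.0]]
ft_force: [-1.9, 0.4, 1.6]
grip_width: 0.0001
clock: 18.45
tcp_pos: [0.6391, -0.1704, 0.0611]
tcp_rot: [[0.998, 0.066, -0.003], [0.066, -0.998, 0.002], [-0.002, -0.002, -1.0]]
ft_force: [-2.9, -0.6, 1.8]
grip_width: 0.0003
18.45 [ 0.6391 -0.1704  0.0611] [[0.998, 0.066, -0.003], [0.066, -0.998, 0.002], [-0.002, -0.002, -1.0]] [-2.89 -0.58  1.79] 0.00025182724459288695
```

View pics/wrist13.png

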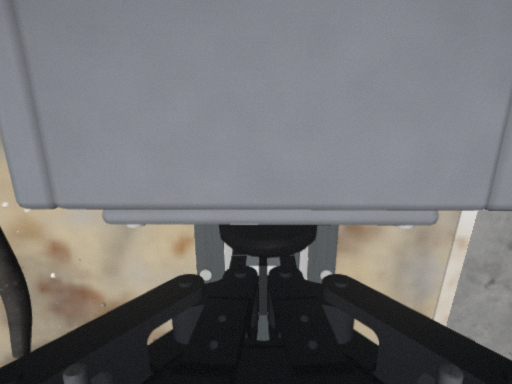

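```bash
python3 -m crank '[{"dp":[0.0007,0,0],"turn":[0,0,0]},{"dp":[0.0007,0,0],"turn":[0,0,0]}]'; python3 -m crank '[{"dp":[0.0007,0,0],"turn":[0,0,0]},{"dp":[0.0007,0,0],"turn":[0,0,0]}]'
```

```text
clock: 18.7
tcp_pos: [0.6401, -0.1704, 0.0611]
tcp_rot: [[0.998, 0.066, -0.004], [0.066, -0.998, 0.002], [-0.003, -0.002, -1.0]]
ft_force: [-8.6, -0.1, 7.3]
grip_width: -0.0001
clock: 18.9
tcp_pos: [0.6401, -0.1703, 0.0611]
tcp_rot: [[0.998, 0.066, -0.007], [0.066, -0.998, 0.002], [-0.006, -0.002, -1.0]]
ft_force: [-19.6, 0.8, 15.7]
grip_width: 0.0
```

Hard stop reached: the TCP stays at 0.6401 while the force rises. I'll back off slowly, then clear.

```bash
python3 -m crank '[{"dp":[-0.0014,0,0],"turn":[0,0,0]},{"dp":[-0.0014,0,0],"turn":[0,0,0]},{"dp":[-0.003,0,0],"turn":[0,0,0]},{"dp":[-0.01,0,0],"turn":[0,0,0]},{"dp":[-0.02,0,0],"turn":[0,0,0]},{"dp":[-0.03,0,0],"turn":[0,0,0]},{"dp":[-0.03,0,-0.02],"turn":[0,0,0]},{"dp":[-0.02,0,-0.04],"turn":[0,0,0]},{"dp":[0,0,-0.04],"turn":[0,0,0]},{"dp":[0,0,0],"turn":[0,0,0]},{"dp":[0,0,0],"turn":[0,0,0]}]'
python3 m.py 14 wrist scene top;python3 zo.py scene14 180 350 70 190 4
python3 - <<'E'
from h import *
for n in('top14','scene14'):
    c=np.load(n+'.npz');P,ok=cloud(c);x,y,z=np.moveaxis(P,-1,0)
    m=ok&(x>.6)&(x<.68)&(abs(y+.172)<.03)&(z>.055)&(z<.1)
    if m.sum(): print(n,m.sum(),np.percentile(x[m],[1,5,20,50]))
E
```

```text
clock: 20.0
tcp_pos: [0.5265, -0.1783, 0.1623]
tcp_rot: [[0.998, 0.066, -0.001], [0.066, -0.998, 0.001], [-0.001, -0.001, -1.0]]
ft_force: [0.5, 0.1, -0.2]
grip_width: -0.0001
20.0 [ 0.5265 -0.1783  0.1623] [[0.998, 0.066, -0.001], [0.066, -0.998, 0.001], [-0.001, -0.001, -1.0]] [ 0.54  0.06 -0.23] -0.0001295058719479784
top14 266 [0.64911901 0.64991321 0.65195017 0.66186487]
scene14 364 [0.65056189 0.65120505 0.65292716 0.67142324]
```

View pics/scene14z.png

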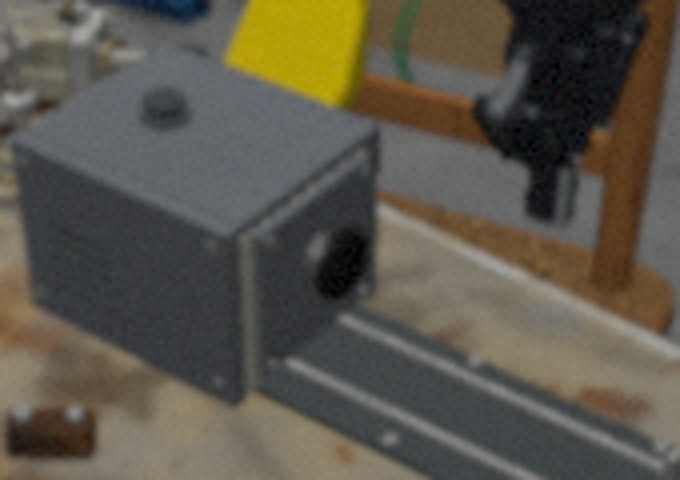

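View pics/wrist14.png

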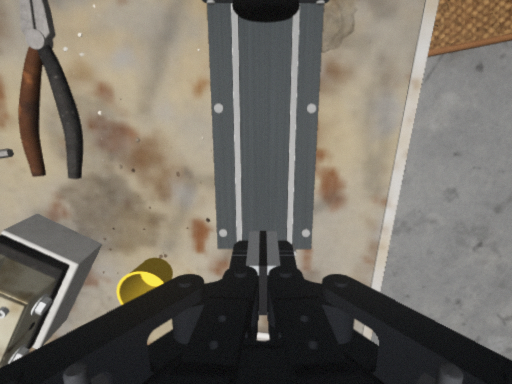

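```bash
python3 -c "
from bench import robot
print(robot.job_done())"
```

```text
the job is handed in; nothing more can be done
None
```

I centred the crucible on the stand, ran the car home until the door closed the mouth, and handed the job in with the arm clear. `job_done()` reports no verdict.

- **Centring:** I nudged the crucible about 14 mm with low taps of the closed, tilted fingers. Before the car moved, the wrist camera put it within 0.5 mm of the hearth's centre. An oblique wrist view showed its foot sitting evenly inside the stand's dark ring. The overlay on the blurrier scene picture left up to about 1 mm of doubt.
- **Car home:** I pushed the knob at up to 50 mm/s, slowing over the last 2 cm to a hard stop. There the tool stayed at x = 0.640 while the force rose to about 20 N along the track. The knob moved from x = 0.441 to about 0.650, which is 0.209 m of travel, and the pictures show the door closed.
- **Not checked:** The crucible cannot be seen behind the closed door. My last look at it was in the scene picture about halfway in, where it was upright and still looked centred.

The tools were not touched, and the clock read about 20 s at the last check, against the 61 s limit.

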